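Clamp the pin block and present the cast lever over the fixture

TASK

First push the fixture's sliding jaw fully home so that the pin block is clamped tight against the fixed jaw. Then pick up the cast lever by its balance point and hold it still and level over the fixture, the boss bore straight above the pin and the small eye straight above the rest post, the lever's underside some 4 cm clear above the pin's tip. Finish while holding it there: do not lower it or let it go, and leave the other things on the bench where they are.

Things in the scene. Friction and masses are not known exactly. Their poses are not given: they have to be found in the camera images.
- fixture: Assembly fixture bolted to the bench, on an aluminium plate 15 mm thick. Origin: on the bench, midway between rest post and clamped pin. x points from sliding jaw to fixed jaw, y from pin to rest post, z up. Plate: 60 mm wide strip along y; at y -130..-40 mm it spans x -115..+50 mm. Fixed jaw: grey, 30 x 70 x 40 mm, face at x = +20 mm, y centre -85 mm, top 55 mm above the bench.
- rest_top (a point): Centre of the flat top of the fixture's rest post, an upright steel cylinder 28 mm across at x 0, y +85 mm of the fixture; its top is 60 mm above the bench.
- jaw (a joint): Travel (m) of the fixture's sliding jaw along the fixture's +x: 0 fully open, 0.050 with the block hard against the fixed jaw; starts at 0 to 0.02. Slides with about 4 N friction plus the block's, stays where left. Grey casting 30 mm thick, 70 wide, top 54 mm above the bench, with an upright push plate along its back, 8 mm thick, 60 wide, top 80 mm above the bench: push it from behind.
- jaw_back (a point): Centre line of the flat back (-x) face of the jaw's push plate, 65 mm above the bench; travels with the jaw. The flat face reaches from about 20 to 78 mm above the bench.
- block: Loose steel pin block standing on the fixture plate between the jaws, 40 x 40 x 45 mm, about 0.5 kg, an upright pin 16 mm across and 25 mm high on its top. Origin: centre of its underside, z up. Starts 2 to 8 mm short of the fixed jaw, slightly askew; the sliding jaw pushes it square against it.
- pin_top (a point): Centre of the top of the block's pin, 85 mm above the bench: the highest point of the fixture.
- lever: Loose dark cast lever lying flat, 0.65 to 0.9 kg, 211 mm long: heavy boss 52 mm across, 40 high, bore 22 mm; small eye 30 mm across, 29 high, bore 12 mm, 170 mm from the boss bore; between them a straight bar 16 mm wide, from 11 to 29 mm above the underside. Balance point on the bar, 47 mm from the boss bore. Origin: underside, below the balance point; y along the bar towards the small eye, z up.
- lever_balance (a point): The lever's balance point (centre of mass): middle of the bar, 47 mm from the boss bore's centre, 20 mm above the lever's underside.
- lever_eye (a point): Centre of the bore of the lever's boss, at its underside (47 mm along the lever's -y from its origin).
- lever_tip (a point): Centre of the lever's small eye, at its underside (123 mm along the lever's +y from its origin).
- wrench: Bystander, to be left alone: open-ended steel wrench lying flat, about 180 mm. Origin: on its underside.
- tape: Bystander, to be left alone: black ring (tape roll) 68 mm across, 24 mm high. Origin: on its underside.
- screwdriver: Bystander, to be left alone: screwdriver with a red handle, lying flat. Origin: on its underside.
- jar: Bystander, to be left alone: small glass jar 60 mm across, 80 mm high. Origin: on its underside.
- bush: Bystander, to be left alone: stepped brass bush 56 mm across, 45 mm high. Origin: on its underside.
- carton: Bystander, to be left alone: small cardboard carton 60 x 85 x 45 mm. Origin: on its underside.
- hammer: Bystander, to be left alone: hammer with a wooden handle, lying flat. Origin: on its underside.
Things that resemble listed ones, but are neither listed nor needed, are in the scene too. Of the things shaped like the lever, the dark steel one is meant.

How it is judged:
On the way, in this order (a step that is already met when the one before it is completed fails the run):
1. the jaw is home and the pin block clamped against the fixed jaw (value of joint jaw above 0.0475 m and angle between block's own z axis and vertical below 0.06 rad and x of pin_top in the frame of fixture between -0.004 and 0.004 m and y of pin_top in the frame of fixture between -0.1 and -0.07 m), for 0.2 s.
2. the lever is lifted clear of the bench by its balance point (height (world z) of each of lever_eye, lever_tip above 0.04 m and distance between the grasp point and lever_balance below 0.025 m and contact force between the fingers and lever above 1 N), for 0.2 s.
At the end, for the whole second after the job is handed in: Jaw home (over 47.5 mm), block upright against the fixed jaw. Lever held by the fingers only, gripped within 25 mm of its balance point, still, level within 0.09 rad, boss bore within 12 mm over the pin, small eye within 18 mm over the rest post, underside 15 to 80 mm above the pin's tip (all of step 1 and distance between the grasp point and lever_balance below 0.025 m and contact force between the fingers and lever above 1 N and angle between lever's own z axis and vertical below 0.09 rad and horizontal distance between lever_eye and pin_top below 0.012 m and horizontal distance between lever_tip and rest_top below 0.018 m and height (world z) of lever_eye between 0.1 and 0.165 m and contact force between lever and fixture below 0.1 N and contact force between lever and block below 0.1 N and linear speed of lever below 0.02 m/s and angular speed of lever below 0.1 rad/s); the arm keeps its last pose, push and grip.
It fails at once if one of the bystanders is moved by more than 30 mm (distance of any of wrench, tape, screwdriver, jar, bush, carton, hammer from where it was at the start of the episode above 0.03 m).
It also fails if it takes over 56 s, if anything falls off the work surface, if the arm or the gripper's body presses on something with over 40 N, if the wrist force passes 120 N, or if a joint passes its speed limit or range.

ROBOT

A 7-joint arm with a two-finger parallel gripper is mounted at the origin on the work surface. World frame = base frame: x ahead of the robot, y to its left, z up, the work surface at z = 0. Lengths are in m, angles in rad, forces in N, time in s.
With the tool pointing down it reaches from about 0.4 to 0.85 m from the base axis. Payload 10.4 kg.
Tool frame: the origin (TCP) lies midway between the tips of the shut fingers; the grasp point (between the pads) lies 19 mm behind it; z points along the fingers, y is the direction in which the jaws open and shut (so a half turn about z gives the same grasp; the last joint's range is limited). The gripper opens to 85 mm and grips with 20 to 120 N. Pads are 22 mm wide; open, the fingers measure 114 mm over their backs; the gripper's body (76 mm by 85 mm) begins 54 mm behind the grasp point. The pads swing forward as they close: fully open they stand 13 mm farther back than shut.
Start: joints at [-1.18, 0.332, -0.065, 1.46, 0.022, 1.35, -0.088], TCP at [0.251, 0.572, 0.231] pointing down, gripper open.
Joint ranges: [-2.6, 2.6], [-0.5, 2.12], [-1.47, 1.34], [0.16, 2.42], [-1.27, 4.41], [0.06, 2.06], [-2.6, 2.6]. Speed limits (rad/s): [2.22, 2.22, 2.79, 2.79, 3.14, 3.14, 3.14].

INTERFACE

Orientations are given as a unit quaternion [x, y, z, w].
In Python, from workcell import manip, viewer gives the robot as it stands.
- The arm moves only by the tool move_arm, never from a script. Its argument "deltas" is a list of rows, each a list of 7 numbers: the shift along the tool's x, y, z in m, then the turn, a rotation vector about the tool's x, y, z in degrees, then the opening, from -1 (shut) to 1 (fully open). In form: [[dx, dy, dz, wx, wy, wz, gripper], ...]. A call has 1 to 10 rows; each row shifts and turns the commanded pose from where the row before left it, along the tool's axes as they then stand; what a row does not reach is not made up. A row lasts 1/8 s, in which the tool goes at most 62.5 mm and 10.7 degrees, less where a joint would pass 70% of its speed; a pose out of reach is approached as far as the arm can. A call with a gripper value outside its range is refused whole. The fingers move at their own pace and stop on an object; "force" is the grip in N (left out, the last holds). Time passes only in rows, so rows that do not move let the fingers close. It gives the time, the measured TCP pose, the force and the opening at its end, in the units of the state.
- manip.get_obs(): the state, without advancing time (a new reading comes with each control period).
- viewer.camera(name): name is "scene" or "top" or "wrist"; returns (picture, depth): 400x640x3 uint8, red, green, blue; 400x640 float32, m along the optical axis (not along the pixel's ray), 0 where there is no reading.
- viewer.calibration(name): a dict with "fx", "fy", "cx", "cy" (pixels), "R" (3x3) and "t" (3): a world point X has camera coordinates R X + t; the wrist camera has in their place "T_tool_cam" (4x4, takes a point from camera to tool coordinates, whose origin is the TCP and whose axes are the flange's). Camera axes: x right, y down, z forward; pixel columns grow to the right and rows downward; lengths in m; the calibration is good to about 2 mm. A picture is of the moment at which its call begins: read the wrist's pose just before it. calibration takes no time and is no camera call.
- manip.hand_in(): hands the job in, once; it reports no verdict.
The state is a dict: "clock": time; "joint_pos": joint angles; "joint_velocities": joint speeds; "tau": joint torques, N m; "position": TCP position; "ee_rot": TCP orientation; "ft_force": force on the tool from outside, world axes, zero at the start; "torque": the same for the moment, N m; "grip_width": opening from 0.0 (shut) to 1.0 (fully open).
Only numpy, scipy, OpenCV 4.12 (cv2) and the standard library are available. Lean on these libraries where they do the work, as an engineer would, in place of code of your own. Each camera call takes 0.05 s, during which the arm holds its last target.

## Working session

There is one attempt and no reset: what is moved stays moved. The work goes in short steps, Python scripts to look and compute and a tool call to move; the robot and the scene stay as the last step left them, time stands still between calls to the robot, and variables do not carry over. Pictures are saved under pics/ and viewed, and the job is handed in when it is done.

Besides the shell and the picture viewer there is one more tool, called as a command line: name --pt "numbers of a row" for each row, then --argument value for the rest. move_arm: Moves the arm, as the interface text tells. Its arguments: {"type":"object","properties":{"deltas":{"type":"array"},"force":{"type":"number"}},"required":["deltas"]}

```bash
mkdir -p pics; ls
python3 - <<'E'
from workcell import manip, viewer
import cv2, numpy as np
print(manip.get_obs())
for n in ("top","scene"):
    im,d=viewer.camera(n)
    np.savez(f"pics/{n}1.npz",im=im,d=d)
    cv2.imwrite(f"pics/{n}1.png",im[:,:,::-1])
    print(n,viewer.calibration(n))
print(viewer.calibration("wrist"))
E
```

```text
pics
{'clock': 0.0, 'joint_pos': array([-1.17958594,  0.33287478, -0.06470597,  1.46096761,  0.02157598,
        1.34989065, -0.08852913]), 'joint_velocities': array([ 1.66476251e-04,  6.15848262e-05, -1.23027506e-03,  1.51385709e-04,
        5.63111988e-04, -1.33216807e-03,  1.68730007e-03]), 'tau': array([-4.67285045e-04, -6.25436568e+01,  4.93878394e-02, -3.91626728e+01,
        1.64439058e-02,  9.60202189e-03,  1.81749336e-06]), 'position': array([0.25115293, 0.57189634, 0.23050157]), 'ee_rot': array([ 2.05435570e-01,  9.78670375e-01, -7.11642899e-04, -1.27685679e-04]), 'ft_force': array([-0.72740439, -0.0783335 , -0.70791088]), 'torque': array([-0.04428416,  0.02593631,  0.04632129]), 'grip_width': 0.9979585291781015}
top {'fx': 462.6488095421788, 'fy': 462.6488095421788, 'cx': 313.15709450797834, 'cy': 208.11122044460214, 'R': array([[-0.0282325 , -0.99953289, -0.01170172],
       [-0.98259926,  0.02990031, -0.18331578],
       [ 0.18358003,  0.00632264, -0.98298443]]), 't': array([0.01511222, 0.52756561, 1.11420521])}
scene {'fx': 418.5216340881616, 'fy': 418.5216340881616, 'cx': 321.1224085137867, 'cy': 191.67763696628018, 'R': array([[-0.16671986,  0.9860024 ,  0.00193599],
       [ 0.63992545,  0.10969621, -0.760567  ],
       [-0.75013326, -0.12556273, -0.64925657]]), 't': array([ 0.08154768, -0.28705539,  1.49981936])}
{'fx': 335.5722986776909, 'fy': 335.5722986776909, 'cx': 318.57748100887466, 'cy': 200.17864942658144, 'T_tool_cam': array([[ 8.65088197e-04, -9.62366632e-01, -2.71753046e-01,
         6.83406559e-02],
       [ 9.99999625e-01,  8.20440275e-04,  2.77912357e-04,
        -5.27194500e-05],
       [-4.44964353e-05, -2.71753184e-01,  9.62366980e-01,
        -1.41993670e-01],
       [ 0.00000000e+00,  0.00000000e+00,  0.00000000e+00,
         1.00000000e+00]])}
```

View pics/top1.png

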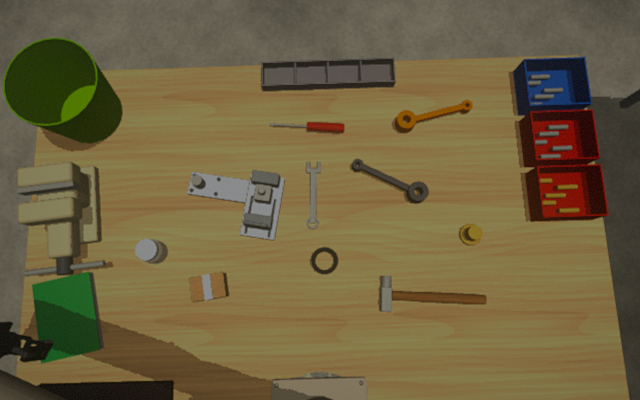

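View pics/scene1.png

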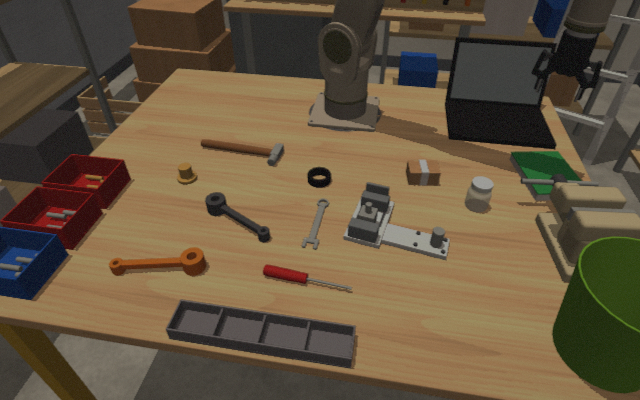

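```bash
cat > h.py <<'E'
import numpy as np,cv2
from workcell import viewer
def ray(n,u,v):
    c=viewer.calibration(n);R=c["R"];t=c["t"]
    return -R.T@t, R.T@np.array([(u-c["cx"])/c["fx"],(v-c["cy"])/c["fy"],1])
def plane(n,u,v,z):
    o,d=ray(n,u,v); return o+d*(z-o[2])/d[2]
def pt(n,u,v,dep):
    o,d=ray(n,u,v); return o+d*dep
def two(uv1,uv2,n1="top",n2="scene"):
    o,d=ray(n1,*uv1);p,e=ray(n2,*uv2)
    s=np.linalg.lstsq(np.c_[d,-e],p-o,rcond=None)[0]
    a=o+d*s[0];b=p+e*s[1]; return (a+b)/2,np.linalg.norm(a-b)
def cloud(n,d):
    v,u=np.mgrid[0:400,0:640];c=viewer.calibration(n)
    X=np.stack([(u-c["cx"])/c["fx"]*d,(v-c["cy"])/c["fy"]*d,d],-1)-c["t"]
    return X@c["R"]
E
python3 - <<'E'
from h import *
for n,(a,b,c,d) in dict(top=(180,160,300,250),scene=(335,170,465,265)).items():
    z=np.load(f"pics/{n}1.npz");im=z["im"][b:d,a:c]
    cv2.imwrite(f"pics/{n}1c.png",cv2.resize(im,None,fx=6,fy=6,interpolation=cv2.INTER_CUBIC)[:,:,::-1])
z=np.load("pics/top1.npz");im=z["im"][150:215,340:440]
cv2.imwrite("pics/lev1.png",cv2.resize(im,None,fx=6,fy=6,interpolation=cv2.INTER_CUBIC)[:,:,::-1])
P=cloud("top",z["d"])
for u,v in[(198,179),(262,190),(265,177),(258,222),(420,187),(357,162),(330,300)]:print(u,v,P[v,u].round(4))
E
```

```text
198 179 [0.6093 0.2882 0.0603]
262 190 [0.5699 0.1236 0.0857]
265 177 [0.6106 0.1194 0.0549]
258 222 [0.4956 0.1379 0.0552]
420 187 [ 0.5767 -0.2749  0.0362]
357 162 [ 0.6509 -0.118   0.026 ]
330 300 [ 0.2996 -0.0359  0.0025]
```

View pics/top1c.png

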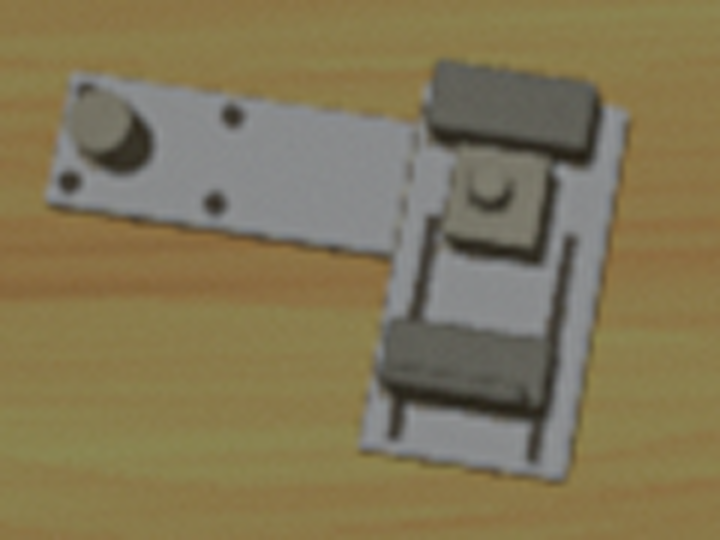

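View pics/scene1c.png

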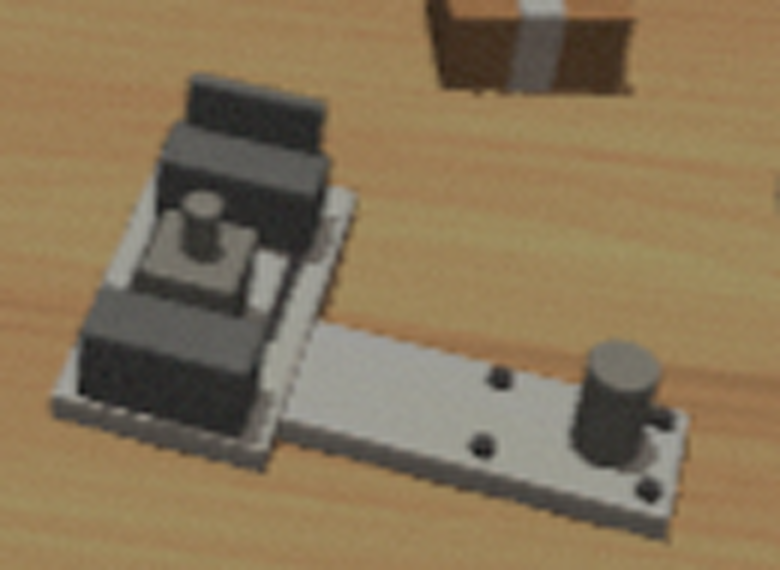

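View pics/lev1.png

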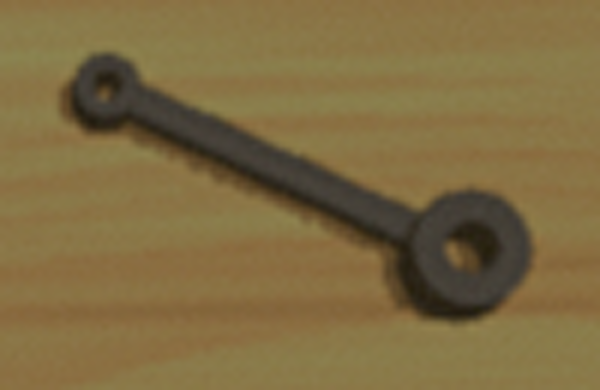

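```bash
cat > m.py <<'E'
from h import *
def px(x,y,a,b): return (a+(x+.5)/6-.5,b+(y+.5)/6-.5)
T=lambda x,y:px(x,y,180,160)
S=lambda x,y:px(x,y,335,170)
L=lambda x,y:px(x,y,340,150)
print("post",two(T(100,122),S(623,362)),plane("top",*T(100,122),.06),plane("scene",*S(623,362),.06))
print("pin",two(T(491,187),S(203,203)),plane("top",*T(491,187),.085),plane("scene",*S(203,203),.085))
pl=[plane("top",*T(*p),.015)[:2] for p in[(362,449),(565,480),(630,110)]]
fx=[(-.115,-.04),(-.115,-.13),(.05,-.13)]
pl.append(plane("top",*T(100,122),.06)[:2]);fx.append((0,.085))
# scene corners of plate: far right-front (x=50,y=-130) top at (55,402)?, (x=50,y=-40) (268,455)
pl2=[plane("scene",*S(*p),.015)[:2] for p in[(53,400),(262,455)]]; 
A=np.array(fx);B=np.array(pl)
def rigid(A,B):
    a=A.mean(0);b=B.mean(0);H=(A-a).T@(B-b);th=np.arctan2(H[0,1]-H[1,0],H[0,0]+H[1,1])
    R=np.array([[np.cos(th),-np.sin(th)],[np.sin(th),np.cos(th)]]);return th,R,b-R@a
th,R,o=rigid(A,B);print("fixture",th,np.degrees(th),o,(A@R.T+o-B)*1e3)
print("scene corners vs",pl2,[(R@p+o) for p in([.05,-.13],[.05,-.04])])
print("pin in fixture",R.T@(plane("top",*T(491,187),.085)[:2]-o))
# jaw back top edge: push plate top at z .08
for p in[(383,382),(545,412)]:print("jawback top-edge",R.T@(plane("top",*T(*p),.08)[:2]-o))
for p in[(190,78),(326,100)]:print("scene pp top",R.T@(plane("scene",*S(*p),.08)[:2]-o))
boss=plane("top",*L(471,248),.04);eye=plane("top",*L(106,87),.029)
print("lever",boss,eye,np.linalg.norm((boss-eye)[:2]))
d=(eye-boss)[:2];d/=np.linalg.norm(d);print("bal",boss[:2]+.047*d,"ang",np.degrees(np.arctan2(d[1],d[0])))
print("tgt pin",R@[0,-.085]+o,"rest",R@[0,.085]+o,"lever y target ang",np.degrees(th)+90,"jawback0",[(R@[x,-.085]+o) for x in(-.12,-.108,-.058)])
E
python3 m.py
```

```text
post (array([0.60727768, 0.29401947, 0.05943605]), np.float64(0.002295339919302777)) [0.60709375 0.29268306 0.06      ] [0.60752813 0.29506814 0.06      ]
pin (array([0.56873427, 0.12689338, 0.08233399]), np.float64(0.0028391405241133877)) [0.56823368 0.12515125 0.085     ] [0.57142637 0.128341   0.085     ]
fixture -0.18229574932582607 -10.444777059544656 [0.59161573 0.20914547] [[ 0.08401764  0.99841025]
 [-0.3409424  -0.80670643]
 [ 0.32548776 -0.24567218]
 [-0.068563    0.05396836]]
scene corners vs [array([0.62190539, 0.07719603]), array([0.6375205 , 0.16231743])] [array([0.61721983, 0.07223517]), array([0.63353572, 0.16074388])]
pin in fixture [-0.00776749 -0.08684133]
jawback top-edge [-0.09322564 -0.05673937]
jawback top-edge [-0.09534139 -0.12388789]
scene pp top [-0.08559269 -0.11017573]
scene pp top [-0.09118012 -0.05255536]
lever [ 0.56579879 -0.26840554  0.04      ] [ 0.64443812 -0.1181533   0.029     ] 0.16958737751582595
bal [ 0.58759315 -0.22676414] ang 62.373247124235775
tgt pin [0.57620627 0.12555392] rest [0.60702519 0.29273703] lever y target ang 79.55522294045534 jawback0 [array([0.45819466, 0.14730845]), array([0.46999582, 0.14513299]), array([0.51916733, 0.13606861])]
```

```bash
cat > p.py <<'E'
from h import *
from workcell import manip
from scipy.spatial.transform import Rotation as Ro
O=np.array([.59162,.20915]);TH=np.radians(-10.44)
RF=np.array([[np.cos(TH),-np.sin(TH)],[np.sin(TH),np.cos(TH)]])
def fw(x,y): return RF@[x,y]+O
def goal(xy,z,yaw):
    s=manip.get_obs();R0=Ro.from_quat(s["ee_rot"])
    yv=np.array([np.cos(np.radians(yaw)),np.sin(np.radians(yaw)),0]);zv=np.array([0,0,-1.]);xv=np.cross(yv,zv)
    R1=Ro.from_matrix(np.c_[xv,yv,zv]);
    print("clock",s["clock"],"pos",s["position"].round(4),"F",s["ft_force"].round(1),"w",round(s["grip_width"],3),"q",s["joint_pos"].round(2))
    print("rot(local,deg)",(R0.inv()*R1).as_rotvec(degrees=True).round(2))
    d=np.r_[xy,z]-s["position"];print("shift after rot",(R1.inv().apply(d)).round(4),"shift before rot",R0.inv().apply(d).round(4))
E
python3 - <<'E'
from p import *
print(fw(-.145,-.085)); goal(fw(-.145,-.085),.2,79.56)
E
```

```text
[0.43361796 0.15183199]
clock 0.1 pos [0.2512 0.5719 0.2306] F [ 0.6 -0.2 -0.5] w 1.002 q [-1.18  0.33 -0.06  1.46  0.02  1.35 -0.09]
rot(local,deg) [-7.000e-02 -1.000e-02 -1.327e+01]
shift after rot [-0.2556 -0.3801  0.0306] shift before rot [-0.336  -0.3113  0.031 ]
```

move_arm --pt "0 0 0 0 0 -6.6 -1" --pt "0 0 0 0 0 -6.7 -1" --pt "-0.032 -0.0475 0.004 0 0 0 -1" --pt "-0.032 -0.0475 0.004 0 0 0 -1" --pt "-0.032 -0.0475 0.004 0 0 0 -1" --pt "-0.032 -0.0475 0.004 0 0 0 -1" --pt "-0.032 -0.0475 0.004 0 0 0 -1" --pt "-0.032 -0.0475 0.004 0 0 0 -1" --pt "-0.032 -0.0475 0.004 0 0 0 -1" --pt "-0.032 -0.0475 0.003 0 0 0 -1" --force 40

```text
clock: 1.35
position: [0.4347, 0.1504, 0.2001]
ee_rot: [0.091, 0.996, 0.0, -0.0]
ft_force: [-0.2, 0.0, 0.2]
grip_width: -0.001
```

move_arm --pt "0 0 0 0 0 0 -1" --pt "0 0 0 0 0 0 -1"

```text
clock: 1.6
position: [0.4341, 0.1528, 0.2001]
ee_rot: [0.091, 0.996, 0.0, -0.0]
ft_force: [0.3, 0.2, 0.0]
grip_width: -0.004
```

Run:
```python
from p import *
goal(fw(-.145,-.085),.05,79.56)
im,d=viewer.camera("wrist");cv2.imwrite("pics/w1.png",im[:,:,::-1]);np.savez("pics/w1.npz",im=im,d=d)
```

```text
clock 1.6 pos [0.4341 0.1528 0.2001] F [0.3 0.2 0. ] w -0.004 q [-0.67 -0.02  0.24  1.93  0.    1.23  0.95]
rot(local,deg) [ 0.01 -0.03  0.03]
shift after rot [ 0.0003 -0.001   0.1501] shift before rot [ 0.0002 -0.001   0.1501]
```

View pics/w1.png

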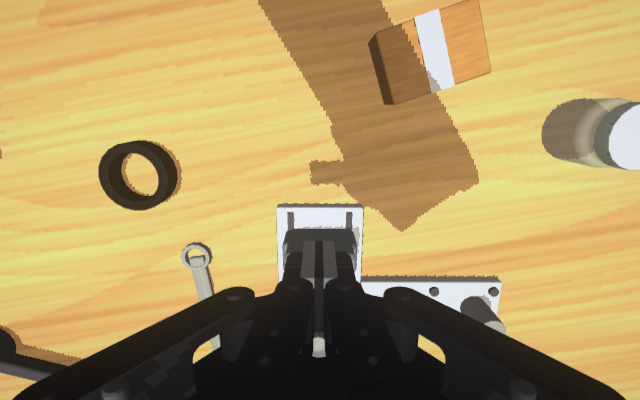

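move_arm --pt "0 0 0.03 0 0 0 -1" --pt "0 0 0.03 0 0 0 -1" --pt "0 0 0.03 0 0 0 -1" --pt "0 0 0.03 0 0 0 -1" --pt "0 0 0.03 0 0 0 -1" --pt "0 0 0 0 0 0 -1" --pt "-0.01 0 0 0 0 0 -1" --pt "-0.01 0 0 0 0 0 -1" --pt "-0.005 0 0 0 0 0 -1" --pt "-0.005 0 0 0 0 0 -1"

```text
clock: 2.9
position: [0.4646, 0.1468, 0.0507]
ee_rot: [0.091, 0.996, 0.0, 0.0]
ft_force: [-0.9, 0.5, -0.4]
grip_width: -0.001
```

move_arm --pt "-0.005 0 0 0 0 0 -1" --pt "-0.005 0 0 0 0 0 -1" --pt "-0.005 0 0 0 0 0 -1" --pt "-0.005 0 0 0 0 0 -1"

```text
clock: 3.4
position: [0.4833, 0.1433, 0.0502]
ee_rot: [0.091, 0.996, -0.0, -0.001]
ft_force: [-3.7, -0.3, 1.9]
grip_width: 0.001
```

move_arm --pt "-0.005 0 0 0 0 0 -1" --pt "-0.005 0 0 0 0 0 -1" --pt "-0.003 0 0 0 0 0 -1" --pt "0 0 0 0 0 0 -1"

```text
clock: 3.9
position: [0.4969, 0.1408, 0.0502]
ee_rot: [0.091, 0.996, 0.0, 0.0]
ft_force: [-1.0, 0.1, -0.7]
grip_width: -0.002
```

Run:
```python
from p import *
s=manip.get_obs();print("fixture coords",RF.T@(s["position"][:2]-O))
goal(fw(-.069,-.085),.05,79.56)
```

```text
fixture coords [-0.08076956 -0.08442388]
clock 3.9 pos [0.4969 0.1408 0.0502] F [-1.   0.1 -0.7] w -0.002 q [-0.6   0.28  0.26  1.95 -0.09  0.92  1.1 ]
rot(local,deg) [0.01 0.04 0.02]
shift after rot [-0.0118 -0.0006  0.0002] shift before rot [-0.0118 -0.0006  0.0003]
```

Proceed in small steps until the force rises.

move_arm --pt "-0.004 0 0 0 0 0 -1" --pt "-0.004 0 0 0 0 0 -1" --pt "0 0 0 0 0 0 -1"

```text
clock: 4.28
position: [0.5048, 0.1394, 0.0503]
ee_rot: [0.091, 0.996, 0.0, 0.0]
ft_force: [-0.7, -0.1, -0.7]
grip_width: -0.003
```

move_arm --pt "-0.002 0 0 0 0 0 -1" --pt "-0.002 0 0 0 0 0 -1" --pt "0 0 0 0 0 0 -1"

```text
clock: 4.65
position: [0.5084, 0.1386, 0.0502]
ee_rot: [0.091, 0.996, 0.0, 0.0]
ft_force: [-2.7, 0.4, -0.0]
grip_width: -0.001
```

move_arm --pt "-0.001 0 0 0 0 0 -1" --pt "-0.001 0 0 0 0 0 -1" --pt "0 0 0 0 0 0 -1"

```text
clock: 5.03
position: [0.5096, 0.1384, 0.0503]
ee_rot: [0.091, 0.996, -0.0, -0.001]
ft_force: [-6.9, -0.8, 3.2]
grip_width: -0.002
```

move_arm --pt "-0.002 0 0 0 0 0 -1" --pt "0 0 0 0 0 0 -1" --pt "0 0 0 0 0 0 -1"

```text
clock: 5.4
position: [0.5113, 0.1381, 0.0503]
ee_rot: [0.091, 0.996, -0.0, -0.001]
ft_force: [-8.5, 0.6, 5.2]
grip_width: -0.002
```

move_arm --pt "-0.002 0 0 0 0 0 -1" --pt "0 0 0 0 0 0 -1" --pt "0 0 0 0 0 0 -1"

```text
clock: 5.78
position: [0.5132, 0.1377, 0.0503]
ee_rot: [0.091, 0.996, -0.0, -0.001]
ft_force: [-8.3, 0.4, 5.3]
grip_width: -0.0
```

Run:
```python
from p import *
s=manip.get_obs();print("fixture coords",RF.T@(s["position"][:2]-O))
for n in("top","scene"):
    im,d=viewer.camera(n);np.savez(f"pics/{n}2.npz",im=im,d=d)
    a,b,c,e=(180,160,300,250) if n=="top" else (335,170,465,265)
    cv2.imwrite(f"pics/{n}2.png",cv2.resize(im[b:e,a:c],None,fx=6,fy=6,interpolation=cv2.INTER_CUBIC)[:,:,::-1])
```

```text
fixture coords [-0.0641381  -0.08442991]
```

View pics/scene2.png

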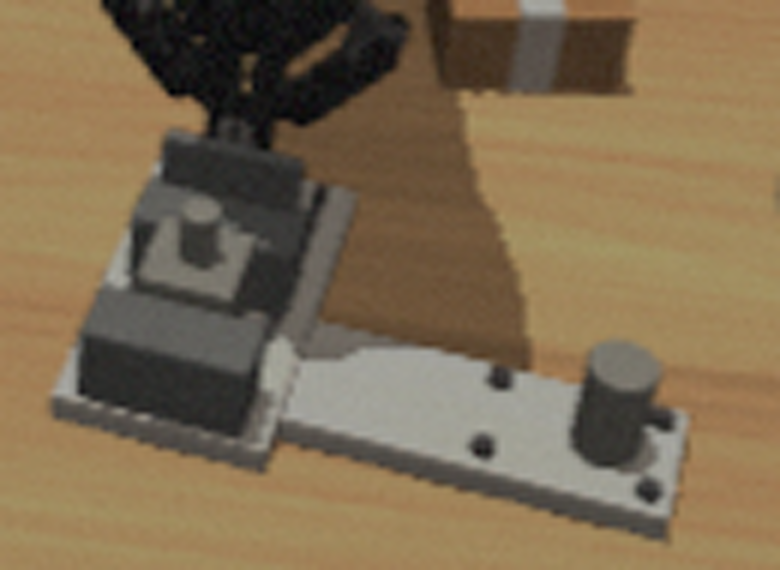

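The pin (203,210) has only just started to move and a gap to the fixed jaw remains, so 8 N is sliding friction. I'll keep pushing.

move_arm --pt "-0.002 0 0 0 0 0 -1" --pt "-0.002 0 0 0 0 0 -1" --pt "0 0 0 0 0 0 -1"

```text
clock: 6.25
position: [0.5155, 0.1373, 0.0502]
ee_rot: [0.09, 0.996, -0.0, -0.003]
ft_force: [-18.7, -0.3, 13.3]
grip_width: 0.003
```

move_arm --pt "-0.002 0 0 0 0 0 -1" --pt "0 0 0 0 0 0 -1"

```text
clock: 6.5
position: [0.5155, 0.1374, 0.0501]
ee_rot: [0.09, 0.996, -0.0, -0.005]
ft_force: [-29.7, 0.1, 23.0]
grip_width: -0.002
```

move_arm --pt "-0.002 0 0 0 0 0 -1" --pt "0 0 0 0 0 0 -1"

```text
clock: 6.75
position: [0.5155, 0.1375, 0.0497]
ee_rot: [0.09, 0.996, -0.001, -0.007]
ft_force: [-36.9, 1.0, 27.1]
grip_width: 0.005
```

Run:
```python
from p import *
for n in("scene",):
    im,d=viewer.camera(n);np.savez(f"pics/{n}3.npz",im=im,d=d)
    a,b,c,e=(335,170,465,265)
    cv2.imwrite(f"pics/{n}3.png",cv2.resize(im[b:e,a:c],None,fx=6,fy=6,interpolation=cv2.INTER_CUBIC)[:,:,::-1])
```

```text
(no output)
```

View pics/scene3.png

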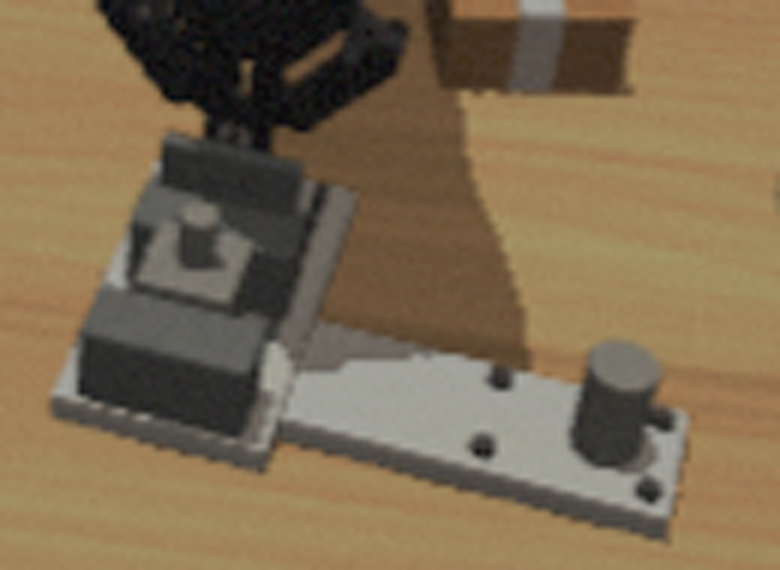

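move_arm --pt "0.006 0 0 0 0 0 -1" --pt "0.01 0 0 0 0 0 -1" --pt "0.02 0 0 0 0 0 -1" --pt "0.01 0 -0.04 0 0 0 -1" --pt "0 0 -0.05 0 0 0 -1" --pt "0 0 -0.05 0 0 0 -1" --pt "0 0 0 0 0 0 1"

```text
clock: 7.68
position: [0.4792, 0.1453, 0.1946]
ee_rot: [0.091, 0.996, 0.002, 0.004]
ft_force: [0.7, 0.5, -1.5]
grip_width: 0.197
```

Run:
```python
from p import *
goal([.5876,-.2268],.19,-27.6)
im,d=viewer.camera("wrist");cv2.imwrite("pics/w2.png",im[:,:,::-1])
for n in("top","scene"):
    im,d=viewer.camera(n);np.savez(f"pics/{n}4.npz",im=im,d=d)
    a,b,c,e=(180,160,300,250) if n=="top" else (335,170,465,265)
    cv2.imwrite(f"pics/{n}4.png",cv2.resize(im[b:e,a:c],None,fx=6,fy=6,interpolation=cv2.INTER_CUBIC)[:,:,::-1])
```

```text
clock 7.675 pos [0.4792 0.1453 0.1946] F [ 0.7  0.5 -1.5] w 0.197 q [-0.65  0.07  0.27  1.85 -0.02  1.21  1.02]
rot(local,deg) [  0.59  -0.   107.17]
shift after rot [-0.2795  0.2684  0.0046] shift before rot [-0.1739 -0.3463  0.004 ]
```

View pics/top4.png

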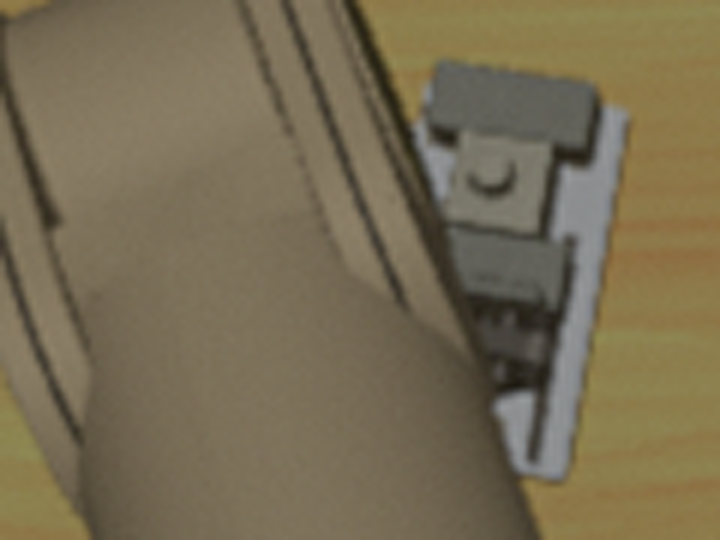

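View pics/scene4.png

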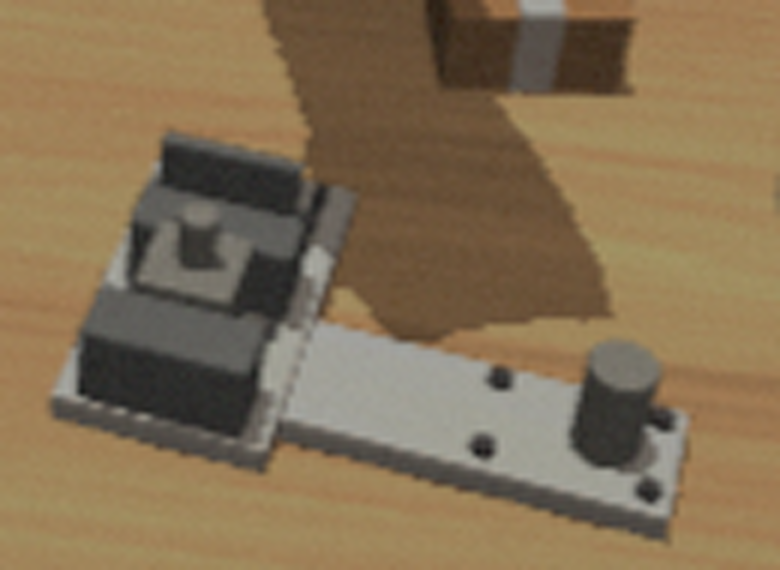

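```bash
cat >> m.py <<'E'
print("---")
print("pin top",R.T@(plane("top",*T(491,173),.085)[:2]-o), plane("top",*T(491,173),.085))
print("pin two",two(T(491,173),S(199,216)), "scene",R.T@(plane("scene",*S(199,216),.085)[:2]-o))
print("fixed jaw face top",[R.T@(plane("top",*T(*p),.055)[:2]-o) for p in((428,126),(587,150))])
print("block front/back edge at z .06",[R.T@(plane("top",*T(*p),.06)[:2]-o) for p in((505,136),(497,228))])
print("before",[R.T@(plane("top",*T(*p),.06)[:2]-o) for p in((505,146),(497,245))])
for p in[(165,135),(303,165)]:print("scene pp top",R.T@(plane("scene",*S(*p),.08)[:2]-o))
E
python3 m.py|sed -n '/---/,$p'
python3 - <<'E'
from h import *
for k in(1,4):
    z=np.load(f"pics/scene{k}.npz")["im"][170:245,345:400]
    cv2.imwrite(f"pics/sc{k}.png",cv2.resize(z,None,fx=10,fy=10,interpolation=cv2.INTER_CUBIC)[:,:,::-1])
E
```

```text
---
pin top [-0.00198174 -0.08582084] [0.57410856 0.12510595 0.085     ]
pin two (array([0.57500261, 0.12647262, 0.08089553]), np.float64(0.0017456235974648647)) scene [ 0.00277665 -0.08260189]
fixed jaw face top [array([ 0.02031306, -0.05114535]), array([ 0.02017747, -0.11930123])]
block front/back edge at z .06 [array([ 0.01982167, -0.08485878]), array([-0.01955526, -0.08837402])]
before [array([ 0.0155729 , -0.08560412]), array([-0.026685  , -0.08962865])]
scene pp top [-0.04594422 -0.1099842 ]
scene pp top [-0.04719204 -0.05195201]
```

View pics/sc4.png

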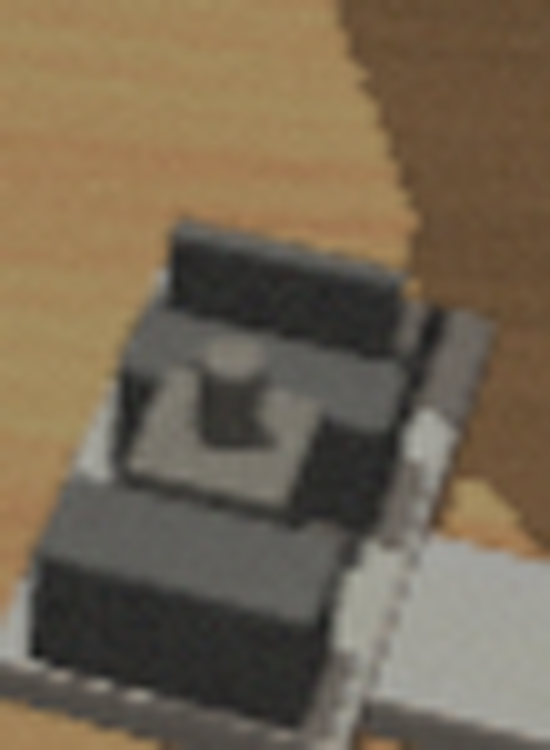

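View pics/w2.png

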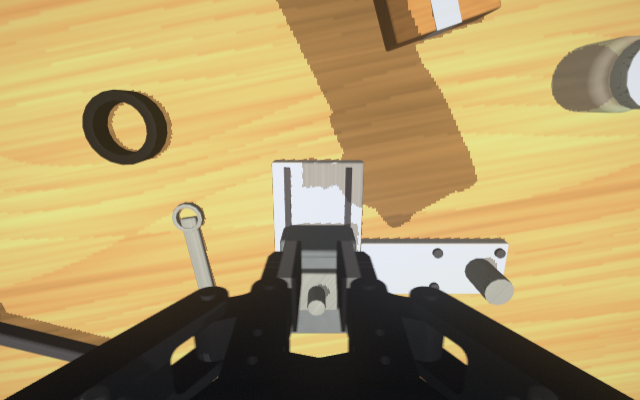

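move_arm --pt "-0.017 -0.035 0 0 0 10.7 1" --pt "-0.022 -0.043 0 0 0 0 1" --pt "-0.022 -0.043 0 0 0 0 1" --pt "0 0 0 0 0 10.7 1" --pt "0 0 0 0 0 10.7 1" --pt "0 0 0 0 0 10.7 1" --pt "0 0 0 0 0 10.7 1" --pt "0 0 0 0 0 10.7 1" --pt "0 0 0 0 0 10.7 1" --pt "0 0 0 0 0 10.7 1"

```text
clock: 9.07
position: [0.4965, 0.0108, 0.1887]
ee_rot: [0.745, 0.667, -0.001, -0.0]
ft_force: [0.3, -0.1, 0.3]
grip_width: 0.994
```

move_arm --pt "0 0 0 0 0 10.7 1" --pt "0 0 0 0 0 10.7 1" --pt "0 0 0 0 0 0 1"

```text
clock: 9.45
position: [0.4966, 0.0108, 0.189]
ee_rot: [0.854, 0.52, -0.001, -0.0]
ft_force: [-0.3, 0.6, 0.2]
grip_width: 1.001
```

Run:
```python
from p import *
goal([.5876,-.2268],.19,-27.6)
```

```text
clock 9.45 pos [0.4966 0.0108 0.189 ] F [-0.3  0.6  0.2] w 1.001 q [-0.56  0.07  0.47  1.87 -0.03  1.21 -0.56]
rot(local,deg) [-0.07  0.09  0.25]
shift after rot [-0.1684  0.1907 -0.001 ] shift before rot [-0.1693  0.19   -0.001 ]
```

move_arm --pt "-0.028 0.032 0 0 0 0.2 1" --pt "-0.028 0.032 0 0 0 0 1" --pt "-0.028 0.032 0 0 0 0 1" --pt "-0.028 0.032 0 0 0 0 1" --pt "-0.028 0.031 0 0 0 0 1" --pt "-0.028 0.031 0 0 0 0 1" --pt "0 0 0 0 0 0 1" --pt "0 0 0 0 0 0 1"

```text
clock: 10.45
position: [0.5875, -0.2254, 0.1893]
ee_rot: [0.855, 0.519, -0.0, -0.001]
ft_force: [0.5, 0.8, -0.0]
grip_width: 0.998
```

Run:
```python
from p import *
goal([.5876,-.2268],.02,-27.6)
im,d=viewer.camera("wrist");cv2.imwrite("pics/w3.png",im[:,:,::-1])
```

```text
clock 10.45 pos [ 0.5875 -0.2254  0.1893] F [ 0.5  0.8 -0. ] w 0.998 q [-0.18  0.41  0.62  1.53 -0.25  1.28 -0.  ]
rot(local,deg) [-0.09  0.01  0.16]
shift after rot [-0.0012  0.0007  0.1693] shift before rot [-0.0012  0.0009  0.1693]
```

View pics/w3.png

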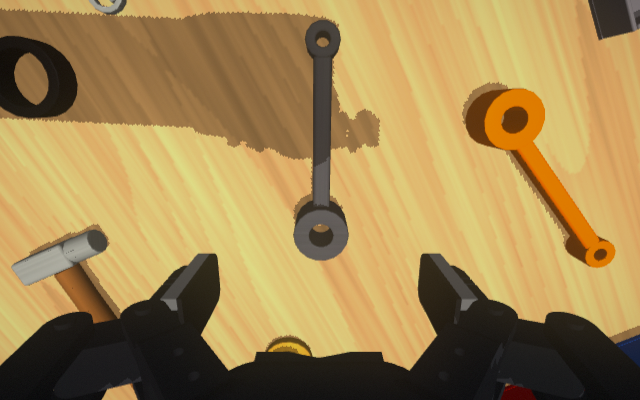

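```bash
cat >> p.py <<'E'
def wplane(u,v,z):
    s=manip.get_obs();c=viewer.calibration("wrist");T=c["T_tool_cam"];R=Ro.from_quat(s["ee_rot"]).as_matrix()
    d=R@T[:3,:3]@np.array([(u-c["cx"])/c["fx"],(v-c["cy"])/c["fy"],1]);o=R@T[:3,3]+s["position"]
    return o+d*(z-o[2])/d[2]
E
python3 - <<'E'
from p import *
b=wplane(321,234,.04);e=wplane(322,40,.029);print(b,e,np.linalg.norm((e-b)[:2]));d=(e-b)[:2]/np.linalg.norm((e-b)[:2])
print("bal",b[:2]+.047*d,np.degrees(np.arctan2(d[1],d[0])))
E
```

```text
[ 0.56896074 -0.26685607  0.04      ] [ 0.64623536 -0.11886026  0.029     ] 0.16695546710663392
bal [ 0.59071449 -0.22519345] 62.42911076931929
```

move_arm --pt "0 0.001 0.04 0 0 0 1" --pt "0 0 0.04 0 0 0 1" --pt "0 0 0.04 0 0 0 1" --pt "0 0 0.03 0 0 0 1" --pt "0 0 0.02 0 0 0 1" --pt "0 0 0.012 0 0 0 1" --pt "0 0 0 0 0 0 1"

```text
clock: 11.38
position: [0.5887, -0.2261, 0.0081]
ee_rot: [0.855, 0.518, -0.0, -0.0]
ft_force: [-0.3, 0.1, -0.6]
grip_width: 1.0
```

move_arm --pt "0 0 0 0 0 0 -1" --pt "0 0 0 0 0 0 -1" --pt "0 0 0 0 0 0 -1" --pt "0 0 0 0 0 0 -1" --pt "0 0 0 0 0 0 -1" --pt "0 0 0 0 0 0 -1" --force 70

```text
clock: 12.12
position: [0.5892, -0.2266, 0.0088]
ee_rot: [0.855, 0.518, 0.0, 0.0]
ft_force: [0.3, 0.6, 5.9]
grip_width: 0.168
```

move_arm --pt "0 0 -0.01 0 0 0 -1" --pt "0 0 -0.02 0 0 0 -1" --pt "0 0 -0.03 0 0 0 -1" --pt "0 0 -0.04 0 0 0 -1" --pt "0 0 -0.04 0 0 0 -1" --pt "0 0 -0.03 0 0 0 -1" --pt "0 0 -0.015 0 0 0 -1" --pt "0 0 0 0 0 0 -1" --pt "0 0 0 0 0 0 -1" --pt "0 0 0 0 0 0 -1"

```text
clock: 13.38
position: [0.5881, -0.2261, 0.1919]
ee_rot: [0.855, 0.518, -0.001, -0.001]
ft_force: [-0.5, 0.3, -7.5]
grip_width: 0.175
```

Run:
```python
from p import *
t=fw(0,-.085)+.047*(fw(0,1)-fw(0,0));print(t)
goal(t,.19,-10.44); print(manip.get_obs()["torque"])
im,d=viewer.camera("wrist");cv2.imwrite("pics/w4.png",im[:,:,::-1])
im,d=viewer.camera("scene");cv2.imwrite("pics/s5.png",im[:,:,::-1])
```

```text
[0.58473418 0.17177908]
clock 13.375 pos [ 0.5881 -0.2261  0.1919] F [-0.5  0.3 -7.5] w 0.175 q [-0.18  0.41  0.63  1.53 -0.25  1.28 -0.  ]
rot(local,deg) [-1.300e-01  1.000e-02 -1.717e+01]
shift after rot [ 0.3907 -0.0754  0.0019] shift before rot [ 0.351  -0.1874  0.0021]
[ 0.00284723 -0.02138285 -0.04581237]
```

View pics/w4.png

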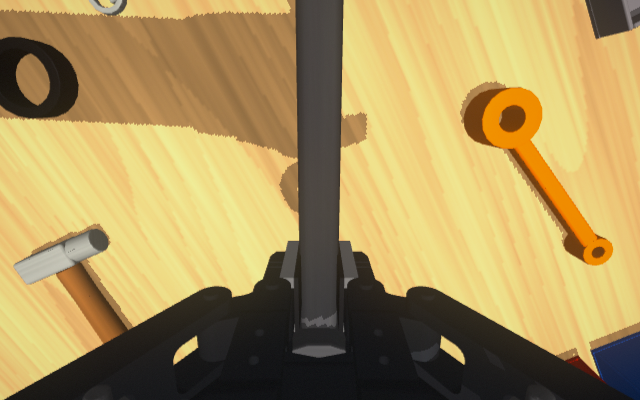

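View pics/s5.png

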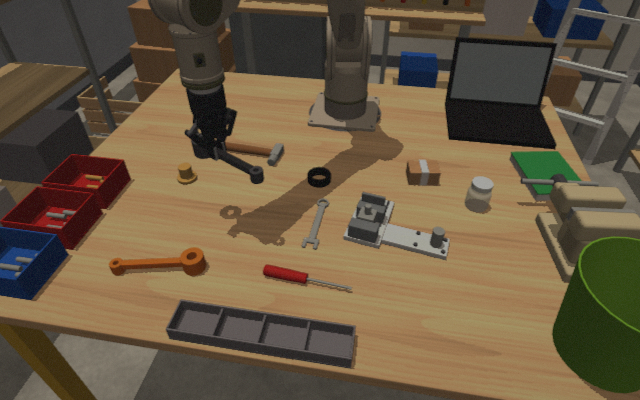

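move_arm --pt "0 0 0 0 0 -4 -1" --pt "0 0 0 0 0 -5 -1" --pt "0 0 0 0 0 -5 -1" --pt "0 0 0 0 0 -3.2 -1" --pt "0.02 -0.004 0 0 0 0 -1" --pt "0.035 -0.007 0 0 0 0 -1" --pt "0.045 -0.009 0 0 0 0 -1" --pt "0.045 -0.009 0 0 0 0 -1" --pt "0.045 -0.009 0 0 0 0 -1" --pt "0.045 -0.009 0 0 0 0 -1"

```text
clock: 14.72
position: [0.5845, 0.0156, 0.1932]
ee_rot: [0.768, 0.64, 0.0, -0.0]
ft_force: [0.4, -0.2, -8.0]
grip_width: 0.166
```

move_arm --pt "0.045 -0.008 0 0 0 0 -1" --pt "0.045 -0.008 0 0 0 0 -1" --pt "0.035 -0.006 0 0 0 0 -1" --pt "0.02 -0.004 0 0 0 0 -1" --pt "0.011 -0.002 0 0 0 0 -1" --pt "0 0 0 0 0 0 -1" --pt "0 0 0 0 0 0 -1" --pt "0 0 0 0 0 0 -1"

```text
clock: 15.72
position: [0.5859, 0.1703, 0.1934]
ee_rot: [0.769, 0.639, 0.0, 0.0]
ft_force: [0.8, 0.6, -7.0]
grip_width: 0.172
```

Run:
```python
from p import *
t=fw(0,-.085)+.047*(fw(0,1)-fw(0,0))
goal(t,.1335,-10.44)
for n in("top","scene"):
    im,d=viewer.camera(n);np.savez(f"pics/{n}6.npz",im=im,d=d)
    a,b,c,e=(170,120,300,220) if n=="top" else (335,110,475,215)
    cv2.imwrite(f"pics/{n}6.png",cv2.resize(im[b:e,a:c],None,fx=5,fy=5,interpolation=cv2.INTER_CUBIC)[:,:,::-1])
im,d=viewer.camera("wrist");cv2.imwrite("pics/w6.png",im[:,:,::-1])
```

```text
clock 15.725 pos [0.5859 0.1703 0.1934] F [ 0.8  0.6 -7. ] w 0.172 q [-0.68  0.33  0.4   1.58 -0.13  1.26 -0.44]
rot(local,deg) [ 0.01  0.01 -0.08]
shift after rot [ 0.0012 -0.0014  0.0599] shift before rot [ 0.0012 -0.0014  0.0599]
```

View pics/top6.png

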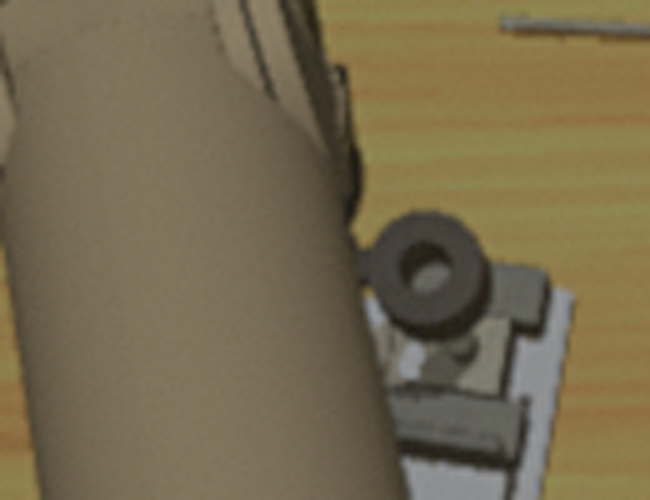

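View pics/scene6.png

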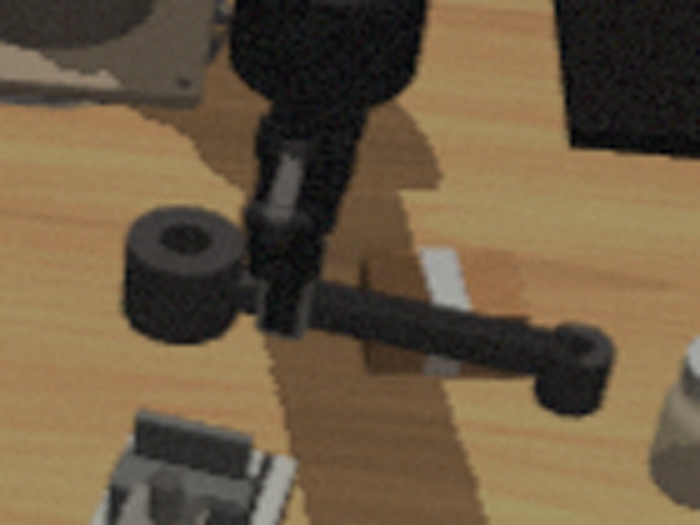

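View pics/w6.png

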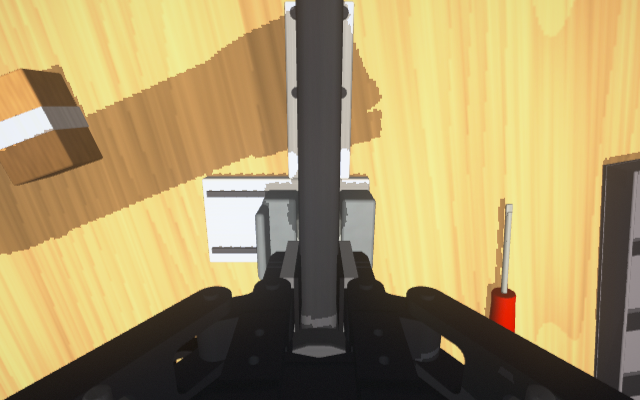

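move_arm --pt "0.001 -0.001 0.01 0 0 0 -1" --pt "0 0 0.015 0 0 0 -1" --pt "0 0 0.015 0 0 0 -1" --pt "0 0 0.012 0 0 0 -1" --pt "0 0 0.007 0 0 0 -1" --pt "0 0 0 0 0 0 -1" --pt "0 0 0 0 0 0 -1"

```text
clock: 16.75
position: [0.5852, 0.1729, 0.1348]
ee_rot: [0.768, 0.64, 0.0, 0.0]
ft_force: [-0.5, 0.1, -7.6]
grip_width: 0.175
```

Run:
```python
from p import *
t=fw(0,-.085)+.047*(fw(0,1)-fw(0,0))
goal(t,.1335,-10.44)
for n in("top","scene"):
    im,d=viewer.camera(n);np.savez(f"pics/{n}7.npz",im=im,d=d)
    a,b,c,e=(170,120,300,220) if n=="top" else (335,130,475,235)
    cv2.imwrite(f"pics/{n}7.png",cv2.resize(im[b:e,a:c],None,fx=5,fy=5,interpolation=cv2.INTER_CUBIC)[:,:,::-1])
```

```text
clock 16.75 pos [0.5852 0.1729 0.1348] F [-0.5  0.1 -7.6] w 0.175 q [-0.67  0.38  0.39  1.64 -0.15  1.15 -0.43]
rot(local,deg) [ 0.04 -0.03  0.03]
shift after rot [-0.0012 -0.0002  0.0013] shift before rot [-0.0012 -0.0002  0.0013]
```

View pics/top7.png

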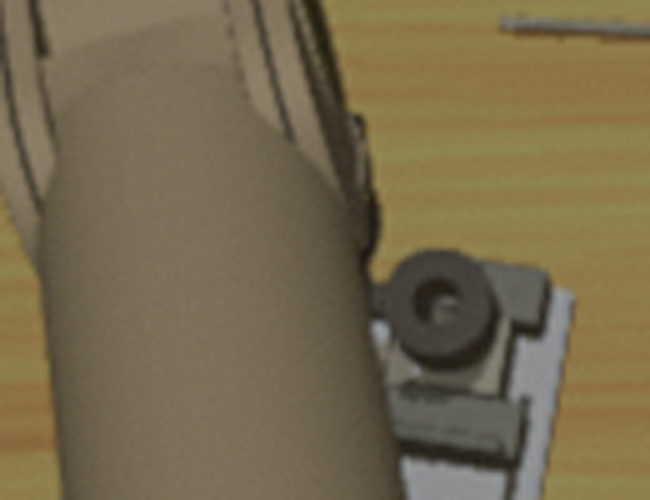

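View pics/scene7.png

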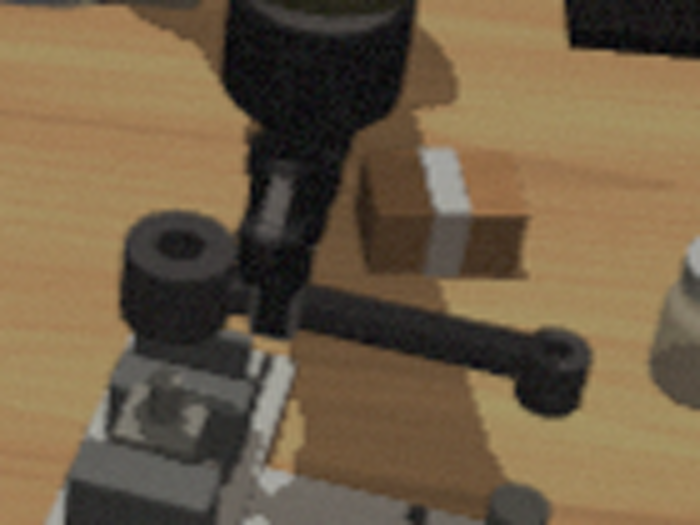

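Run:
```python
from p import *
q=lambda x,y,a,b:(a+(x+.5)/5-.5,b+(y+.5)/5-.5)
bt=q(440,303,170,120);bs=q(181,244,335,130);es=q(555,348,335,130)
print("boss two",two(bt,bs))
for z in(.162,.166,.170):print(z,plane("top",*bt,z),plane("scene",*bs,z))
for z in(.151,.155,.159):print("eye",z,plane("scene",*es,z))
print("pin",fw(0,-.085),"post",fw(0,.085))
```

```text
boss two (array([0.57501166, 0.12615223, 0.16395553]), np.float64(0.0038261769287768876))
0.162 [0.57564207 0.12448392 0.162     ] [0.57210639 0.12800494 0.162     ]
0.166 [0.57462715 0.1239706  0.166     ] [0.57716465 0.1280818  0.166     ]
0.17 [0.57361223 0.12345727 0.17      ] [0.58222292 0.12815865 0.17      ]
eye 0.151 [0.60323683 0.29419772 0.151     ]
eye 0.155 [0.60799695 0.29317308 0.155     ]
eye 0.159 [0.61275707 0.29214844 0.159     ]
pin [0.57621751 0.12555716] post [0.60702249 0.29274284]
```

move_arm --pt "0 0 0 0 0 0 -1" --pt "0 0 0 0 0 0 -1" --pt "0 0 0 0 0 0 -1"

```text
clock: 17.23
position: [0.5848, 0.1729, 0.1343]
ee_rot: [0.768, 0.64, 0.0, -0.0]
ft_force: [-0.1, 0.0, -7.3]
grip_width: 0.167
```

Run:
```python
from p import *
s=manip.get_obs();print(s["position"],s["ft_force"],abs(s["joint_velocities"]).max(),s["grip_width"])
print(manip.hand_in())
```

```text
[0.5847976  0.17289755 0.13434646] [-0.14578922  0.02637382 -7.31168402] 0.001774853780002092 0.1668591767962496
the job is handed in; nothing more can be done
None
```

I pushed the sliding jaw home, then picked up the dark lever at its balance point. The job is handed in with the lever held still over the fixture, after about 17 s of the 56 s allowed. The hand-in gave no verdict.

- **Jaw and block:** I pushed until the tool stopped moving and the push force reached about 37 N horizontally. The top picture then put the block's two faces at +19.8 and −19.6 mm in the fixture frame, tight between the jaws. The two cameras disagreed on where the pin was along the fixture's x: −2.0 mm from the top, +2.8 mm from the scene camera. Both are inside the ±4 mm limit, and their average is near 0.
- **Lever position:** The boss bore is within about 1.5 mm of the pin, from both views together. The small eye is within about 2 mm of the rest post, but only the scene camera could see it. Its reading also assumes the eye's height.
- **Height and level:** The underside is about 125 mm above the bench, some 4 cm above the pin's tip. The boss and eye heights agree with the lever being level. The two views of the boss missed each other by 3.8 mm, a little more than the stated calibration error.
- **At hand-in:** The arm was still, the wrist carried 7.3 N (the lever's weight), and the grip opening was steady on the bar. I saw no bystander touched, but I did not re-measure their positions at the end.

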